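# Hang the socket key back on the crowded hook rack

## Task

Draw the socket key that stands in the specimen clamp out of its socket and hang it on the one free hook of the rack: slide its cross bar along the fork, push the sprung plunger back, and press the bar down into the notch until it is fully home, square and central, held between plunger and lip. Be gentle with the hook (keep every push under 20 N and feel your way: the fork's reach is not known), do not knock the keys hanging beside it, and let go.

Things in the scene. Friction and masses are not known exactly. Their poses are not given: they have to be found in the camera images.
- key_grip (a point): Socket key to hang, upright in the clamp, 220 g. From below: round steel shaft 10 mm thick, 80 long; square steel cross bar 14 x 64 x 14; 6 mm neck; black rubber grip 26 x 26, 54 tall. This point: middle of the grip, 47 mm above the bar's underside, 127 above the shaft's foot. z up, y along the bar; grip faces look to +-x and +-y. Same turned half round.
- key_bar (a point): The centre of that key's cross bar (same axes): 40 mm below the middle of the grip, 7 mm above the bar's underside.
- clamp: Specimen clamp, a fixed steel block 75 x 60 x 45 mm tall on a foot plate; origin at the centre of its underside. The key's shaft stands 25 mm deep in an 11 mm round hole in its top, straight up and down: lift the key well clear before moving sideways.
- hook: The one free hook. Origin: rail's front face, midway between the prongs, at the height of the notch's floor (115 mm above the table). Hook sticks out along -x (to the robot), y along the rail, z up. Two steel prongs, 10 mm wide, 28 mm gap between (y = +-14 to +-24 mm): the shaft goes between, also from above. Next hooks are 72 mm off to each side: only 8 mm between bar ends.
- hook_runin (a point): On the free hook's run-in (same axes as hook; x = -85, z = +8 mm in it): the level top of the prongs' outer 45 mm, 8 mm above the notch's floor. A bar centred here lies on the run-in in front of the lip whatever the fork's reach.
- hook_notch (a point): Notch floor at the middle reach (x = -55 mm from hook's origin). The fork's true reach is NOT measured and does not yield: the bar's seat is centred anywhere from 12 mm in front of to 12 mm behind this point. From the run-in an 8 mm step down (lip) leads into the notch; its far side is the sprung plunger block, 44 mm wide, top 16 mm above the floor. Nothing behind is taller.
- plunger (a joint): How far the plunger is pushed back (hook's +x), m: 0 at rest (notch only 11 mm wide, the bar needs 14), hard stop at 0.008. About 1 N to start, then 0.7 N per mm: 3 N at 3 mm, 6.5 N at 8 mm. Beyond 0.003 the bar can go down the 8 mm into the notch; it reads 0.003 with the key home. The spring pinches the bar, so press it down: some 2 to 10 N.
- key_a_grip (a point): Bystander: a socket key like the one to be hung, on its own forked hook of the same rack (shaft 70 mm below its bar). This point is the middle of its rubber grip, 40 mm above the centre of its tommy bar (64 mm long). It only rests in its hook's notch and is easily knocked.
- key_b_grip (a point): Bystander: a socket key like the one to be hung, on its own forked hook of the same rack (shaft 80 mm below its bar). This point is the middle of its rubber grip, 40 mm above the centre of its tommy bar (64 mm long). It only rests in its hook's notch and is easily knocked.
- key_c_grip (a point): Bystander: a socket key like the one to be hung, on its own forked hook of the same rack (shaft 85 mm below its bar). This point is the middle of its rubber grip, 40 mm above the centre of its tommy bar (64 mm long). It only rests in its hook's notch and is easily knocked.
Not all that is in view belongs to the job. What is meant by the clamp is not purple, and is the larger of those in its own colour.

How it is judged (in metres and radians):
On the way, in this order (a step that is already met when the one before it is completed fails the run):
1. the key is drawn up out of the clamp's socket (z of key_bar in the frame of clamp above 0.14 m), for 0.1 s.
2. the hook's plunger is pushed back by the key (value of joint plunger above 0.002 m), for 0.1 s.
At the end, for the whole second after the job is handed in: The key hangs at rest in the free hook: its bar down on the notch's floor (within 2.5 mm) behind the lip with the plunger pressing on it (pushed back 1.5 to 5.5 mm), central within 6 mm, square and upright within 0.12 rad (7 degrees) (z of key_bar in the frame of hook between 0.004 and 0.0095 m and x of key_bar in the frame of hook between -0.072 and -0.038 m and y of key_bar in the frame of hook between -0.006 and 0.006 m and value of joint plunger between 0.0015 and 0.0055 m and angle between the y axis of key_bar and the y axis of hook, either way round below 0.12 rad and angle between key_bar's own z axis and vertical below 0.12 rad and linear speed of key below 0.02 m/s); the robot touches nothing.
It fails at once if the key presses or knocks on the free hook with more than 35 N, all its contacts with prongs, lip and plunger added up (contact force between key and hook above 35 N).
It fails at once if the gripper or arm presses on the free hook with more than 5 N (contact force between any of the fingers, the arm and hook above 5 N).
It fails at once if a neighbouring key is knocked (its grip moves more than 8 mm from where it hung) (distance of any of key_a_grip, key_b_grip, key_c_grip from where it was at the start of the episode above 0.008 m).
It also fails if it takes over 70 s, if anything falls off the work surface, if the arm or the gripper's body presses on something with over 40 N, if the wrist force passes 120 N, or if a joint passes its speed limit or range.

## Robot

A 6-joint arm with a two-finger parallel gripper is mounted at the origin on the work surface. World frame = base frame: x ahead of the robot, y to its left, z up, the work surface at z = 0. Lengths are in mm, angles in degrees, forces in N, time in s.
With the tool pointing down it reaches from about 250 to 850 mm from the base axis. Payload 12.5 kg.
Tool frame: the origin (TCP) lies at the very end of the fingers, on their centre line; the grasp point (between the pads) lies 19 mm behind it; z points along the fingers, y is the direction in which the jaws open and shut (so a half turn about z gives the same grasp; the last joint's range is limited). The gripper opens to 93 mm and grips with 3 to 60 N. Pads are 15 mm wide; open, the fingers measure 128 mm over their backs; the gripper's body (75 mm by 188 mm) begins 65 mm behind the grasp point.
Start: joints at [68.377, 20.094, 94.641, -0, 65.266, -4.847], TCP at [158.717, 526.586, 218.633] pointing down, gripper open.
Joint ranges: [-157.81, 157.81], [-45, 120.19], [0.68, 151.7], [-89.99, 269.99], [4.06, 180], [-164.3, 164.3]. Speed limits (degrees/s): [127.2, 127.2, 159.86, 180, 180, 180].

## Interface

Orientations are given as a 3x3 rotation matrix whose columns are the frame's x, y, z axes.
In Python, from cell import robot, cams gives the robot as it stands.
- The arm moves only by the tool play_rows, never from a script. Its argument "rows" is a list of rows, each a list of 7 numbers: the shift along the tool's x, y, z in units of 40 mm (1.0 is 40 mm), then the turn, a rotation vector about the tool's x, y, z in rad, then the opening, from 0 (shut) to 1 (fully open). In form: [[tx, ty, tz, wx, wy, wz, claw], ...]. A call has 1 to 10 rows; each row is the pose to reach, as a shift and turn from the pose commanded when the call began, along the tool's axes at that moment; what a row does not reach only later rows make up. A row lasts 1/10 s, in which the tool goes at most 50 mm and 8.59 degrees, less where a joint would pass 70% of its speed; a pose out of reach is approached as far as the arm can. A call with a gripper value outside its range is refused whole. The fingers move at their own pace and stop on an object; the grip force is fixed at half the most. Time passes only in rows, so rows that repeat a pose let the fingers close. It gives the time, the measured TCP pose, the force and the opening at its end, in the units of the state.
- robot.sense(): the state, without advancing time (a new reading comes with each control period).
- cams.capture(name): name is "scene" or "top"; returns the picture (480x640x3 uint8, red, green, blue); there is no depth.
- cams.get_calibration(name): a dict with "vfov" (degrees; the focal length in pixels is half the picture's height over the tangent of half this angle, whatever the lens; pixels are square), "cx", "cy" (the principal point, pixels), "position" and "orientation" of the camera in the world. Camera axes: x right, y up, looking along -z (the intrinsics and any distortion apply to the point x, -y, -z); pixel columns grow to the right and rows downward; lengths in mm; the calibration is good to about 2 mm. A picture is of the moment at which its call begins. get_calibration takes no time and is no camera call.
- robot.hand_in(): hands the job in, once; it reports no verdict.
The state is a dict: "t": time; "qpos": joint angles; "dq": joint speeds; "effort": joint torques, N m; "tcp_pos": TCP position; "ee_rot": TCP orientation; "contact_force": force on the tool from outside, world axes, zero at the start; "ft_torque": the same for the moment, N m; "finger_gap": finger opening in mm.
Only numpy, scipy, OpenCV 4.12 (cv2) and the standard library are available. Lean on these libraries where they do the work, as an engineer would, in place of code of your own. Each camera call takes 0.05 s, during which the arm holds its last target. There are 200 camera calls.

## Working session

There is one attempt and no reset: what is moved stays moved. The work goes in short steps, Python scripts to look and compute and a tool call to move; the robot and the scene stay as the last step left them, time stands still between calls to the robot, and variables do not carry over. Pictures are saved under pics/ and viewed, about 8 in all and at most 12, crops included, and the job is handed in when it is done.

Besides the shell and the picture viewer there is one more tool, called after "Call:" by a JSON object that holds its "name" and its "arguments", one argument or row to a line. play_rows: Moves the arm, as the interface text tells. Its arguments: {"type":"object","properties":{"rows":{"type":"array","items":{"type":"array","items":{"type":"number"}}}},"required":["rows"]}

```bash
mkdir -p pics; ls; python3 - <<'E'
from cell import robot,cams
import cv2
for n in("scene","top"):
    im=cams.capture(n); cv2.imwrite(f"pics/{n}0.png",im[:,:,::-1]); print(n,cams.get_calibration(n))
s=robot.sense(); print(s)
E
```

```text
pics
scene {'vfov': 53.51363274808878, 'cx': 313.4632012824788, 'cy': 231.58958689431677, 'position': array([1037.55348075,  -35.63633234,  932.67066949]), 'orientation': array([[ 0.19202069, -0.79905934,  0.56976506],
       [ 0.98131713,  0.16345091, -0.10149134],
       [-0.01203101,  0.57860865,  0.81551657]])}
top {'vfov': 50.49799527678321, 'cx': 327.13110818373485, 'cy': 237.22823534862997, 'position': array([ 340.08882477,   72.87391053, 1117.41158627]), 'orientation': array([[-0.02035476,  0.99116623, -0.13105417],
       [-0.99979194, -0.02035266,  0.00135556],
       [-0.00132372,  0.13105449,  0.99137428]])}
{'t': 0.1, 'qpos': array([ 6.83753781e+01,  2.01203141e+01,  9.46716730e+01,  8.71711487e-04,
        6.52665979e+01, -4.84650034e+00]), 'dq': array([ 0.00694875, -0.1427376 , -0.06974332,  0.01000239,  0.00246619,
       -0.06127949]), 'effort': array([ 2.35180203e-03, -4.98025167e+01, -2.85700607e+01,  7.01542175e-02,
        2.38742778e-02, -3.02448643e-05]), 'tcp_pos': array([158.62011695, 526.3156379 , 218.17490065]), 'ee_rot': array([[-9.57427935e-01,  2.88672127e-01, -3.89662617e-04],
       [ 2.88672372e-01,  9.57427474e-01, -9.45444103e-04],
       [ 1.00150335e-04, -1.01767943e-03, -9.99999477e-01]]), 'contact_force': array([-0.91811513,  0.2396824 , -0.46697334]), 'ft_torque': array([-0.02517367,  0.0255947 ,  0.02218774]), 'finger_gap': 93.04369721262856}
```

View pics/scene0.png

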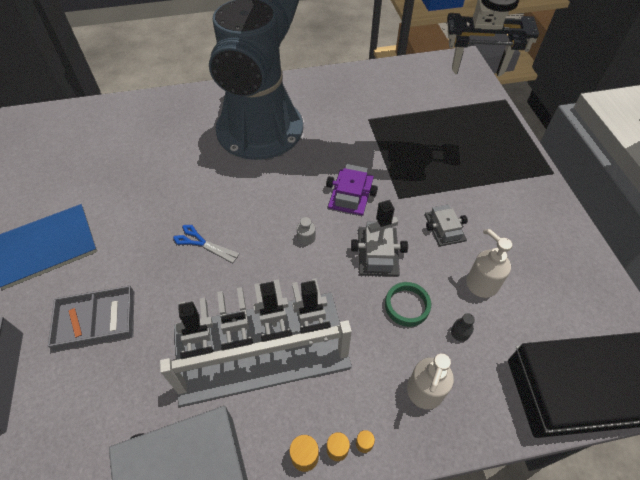

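View pics/top0.png

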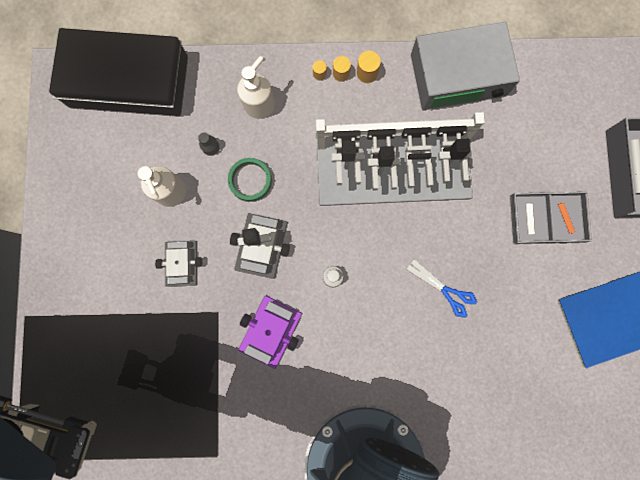

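The grey blocks are at scene (380,247), with the key in it, and (445,225), which is smaller. The purple block is at (352,188). The larger grey one holding the key fits the clamp. The free hook is the second from the left in the scene view at (233,320), which is top (420,150). I'll confirm both in an enlarged crop.

```bash
python3 - <<'E'
import cv2,numpy as np
s=cv2.imread("pics/scene0.png");t=cv2.imread("pics/top0.png")
def c(im,x,y,w,h,k): return cv2.resize(im[y:y+h,x:x+w],None,fx=k,fy=k,interpolation=cv2.INTER_CUBIC)
# scene rack 160..360 x 260..405 ; scale 4
cv2.imwrite("pics/rackS.png",c(s,160,262,200,145,4))
a=c(t,310,105,190,105,4); cv2.imwrite("pics/rackT.png",a)
b=np.hstack([c(s,325,190,90,100,4),c(t,220,195,90,100,4)]);cv2.imwrite("pics/clamp.png",b)
E
```

```text
(no output)
```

View pics/rackS.png

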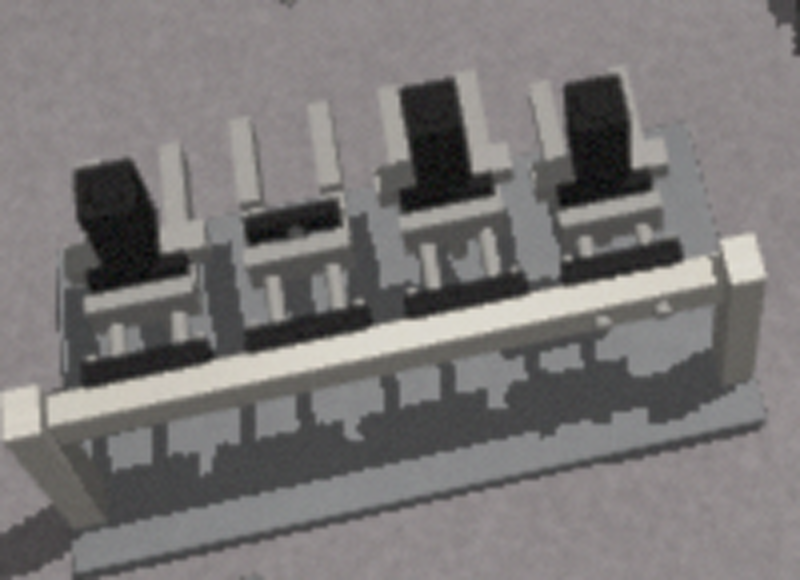

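View pics/rackT.png

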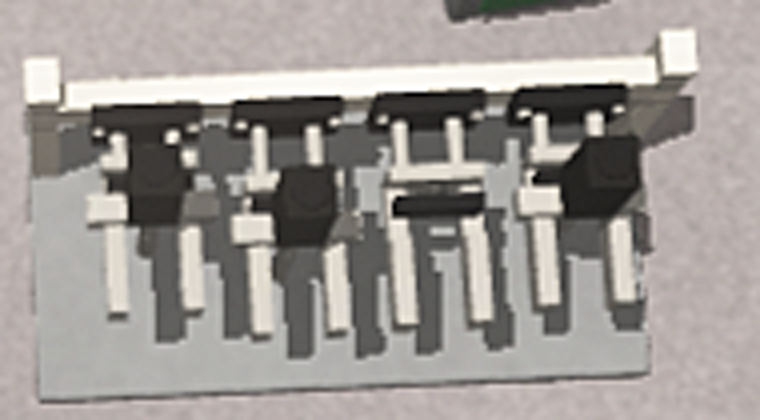

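View pics/clamp.png

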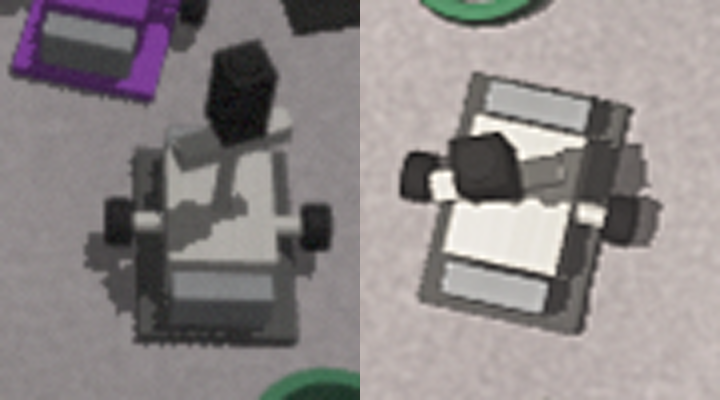

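The crops confirm both. The light-grey clamp with the upright key has its grip top at scene ≈(386.5,205) and top ≈(251,235). The free hook is the third from the left in the top view, with prong ends at ≈(411.5,185) and (430.5,184.5). Next I'll convert these to positions.

```bash
cat > h.py <<'E'
import numpy as np
from cell import robot,cams
K={n:cams.get_calibration(n) for n in("scene","top")}
def proj(n,P):
    k=K[n];f=240/np.tan(np.radians(k["vfov"]/2));p=(np.atleast_2d(P)-k["position"])@k["orientation"]
    return np.c_[k["cx"]-f*p[:,0]/p[:,2],k["cy"]+f*p[:,1]/p[:,2]]
def at(n,u,v,z):
    k=K[n];f=240/np.tan(np.radians(k["vfov"]/2));d=k["orientation"]@np.array([(u-k["cx"])/f,-(v-k["cy"])/f,-1])
    return k["position"]+d*(z-k["position"][2])/d[2]
E
python3 - <<'E'
from h import *
np.set_printoptions(precision=1,suppress=True)
S=lambda x,y:(160+x/4,262+y/4); T=lambda x,y:(310+x/4,105+y/4)
CS=lambda x,y:(325+x/4,190+y/4); CT=lambda x,y:(220+(x-360)/4,195+y/4)
def show(n,s,t,z):
    print(n,at("scene",*s,z) if s else "",at("top",*t,z) if t else "")
show("grip top",CS(247,60),CT(485,158),174)
show("bar L/R scene", CS(180,150),None,114); show("bar end R", CS(288,122),None,114)
show("bar end", None,CT(565,170),114)
show("clamp corner TL",None,CT(478,110),45); show("clampface S",CS(165,262),None,45);show("clampface S2",CS(278,262),None,45);
show("clampface T",None,CT(445,258),45);show("clampface T2",None,CT(558,275),45);
show("prong L(scene R) end",S(318,103),T(407,327),123)
show("prong R(scene L) end",S(241,120),T(483,323),123)
show("prong L lip",S(330,186),T(400,222),123)
show("prong R lip",S(253,205),T(472,222),123)
# rail top front edge ends
show("rail front ends",S(50,395+3),T(660,82),150); show("rail ends2",S(715,258),T(62,110),150)
show("base plate",None,T(40,402),5);show("base plate",None,T(650,372),5)
E
```

```text
grip top [472.4 217.3 174. ] [472.9 213.5 174. ]
bar L/R scene [479.2 185.6 114. ] 
bar end R [472.9 246.9 114. ] 
bar end  [474.5 182.6 114. ]
clamp corner TL  [517.  236.4  45. ]
clampface S [504.1 176.4  45. ] 
clampface S2 [516.5 237.3  45. ] 
clampface T  [438.1 253.9  45. ]
clampface T2  [427.9 194.2  45. ]
prong L(scene R) end [ 573.6 -100.2  123. ] [569.7 -99.5 123. ]
prong R(scene L) end [ 575.5 -137.4  123. ] [ 571.  -137.5  123. ]
prong L lip [618.7 -99.2 123. ] [623.7 -98.2 123. ]
prong R lip [ 621.3 -135.5  123. ] [ 623.  -134.4  123. ]
rail front ends [ 707.9 -224.2  150. ] [ 684.4 -224.8  150. ]
rail ends2 [701.3  66.1 150. ] [676.2  70.5 150. ]
base plate  [558.6  85.8   5. ]
base plate  [ 568.6 -254.1    5. ]
```

```bash
cat >> h.py <<'E'
from scipy.spatial.transform import Rotation as Ro
def goal(x,y,z,az):
    """row for TCP at x,y,z, straight down, jaw axis (tool y) at azimuth az deg (nearest half turn)"""
    s=robot.sense();R=s["ee_rot"];best=None
    for a in(az,az+180):
        a=np.radians(a);Y=np.array([np.cos(a),np.sin(a),0]);Z=np.array([0,0,-1.]);G=np.c_[np.cross(Y,Z),Y,Z]
        w=Ro.from_matrix(R.T@G).as_rotvec()
        if best is None or np.linalg.norm(w)<np.linalg.norm(best):best=w
    sh=R.T@(np.array([x,y,z])-s["tcp_pos"])/40
    return np.round(np.r_[sh,best],4)
E
python3 -c "
from h import *
print(goal(472.6,215.4,240,5.9))"
```

```text
[-9.7591e+00 -5.1766e+00 -5.4130e-01 -1.0000e-03  5.0000e-04  1.1750e+00]
```

Call:
{"name": "play_rows", "arguments": {
  "rows": [
    [-1,-0.5,-0.54,0,0,0.15,1],
    [-2.2,-1.15,-0.54,0,0,0.3,1],
    [-3.3,-1.75,-0.54,0,0,0.45,1],
    [-4.4,-2.35,-0.54,0,0,0.6,1],
    [-5.5,-2.9,-0.54,0,0,0.75,1],
    [-6.6,-3.5,-0.54,0,0,0.9,1],
    [-7.7,-4.1,-0.54,0,0,1.04,1],
    [-8.8,-4.67,-0.54,0,0,1.175,1],
    [-9.76,-5.177,-0.54,-0.001,0.0005,1.175,1],
    [-9.76,-5.177,-0.54,-0.001,0.0005,1.175,1]
  ]
}}

```text
t: 1.1
tcp_pos: [475.6, 212.1, 239.8]
ee_rot: [[-0.098, 0.995, 0.001], [0.995, 0.098, 0.0], [0.0, 0.001, -1.0]]
contact_force: [-0.2, 0.1, -0.5]
finger_gap: 93.3
```

```bash
python3 -c "
from h import *
print(robot.sense()['contact_force'],robot.sense()['tcp_pos'],goal(472.6,215.4,128,5.9))"
```

```text
[-0.16889903  0.10182125 -0.48054409] [475.56383892 212.12635018 239.8279654 ] [ 8.8300e-02 -6.7800e-02  2.7957e+00  7.0000e-04 -1.0000e-04 -4.7000e-03]
```

Call:
{"name": "play_rows", "arguments": {
  "rows": [
    [0,0,0.5,0,0,0,1],
    [0,0,1.2,0,0,0,1],
    [0,0,2,0,0,0,1],
    [0,0,2.6,0,0,0,1],
    [0,0,2.8,0,0,0,1],
    [0,0,2.8,0,0,0,1]
  ]
}}

```text
t: 1.7
tcp_pos: [472.1, 215.9, 127.6]
ee_rot: [[-0.103, 0.995, -0.001], [0.995, 0.103, 0.0], [0.001, -0.001, -1.0]]
contact_force: [0.3, -0.0, 0.5]
finger_gap: 93.0
```

```bash
python3 -c "
from h import *
import cv2
print(robot.sense()['contact_force'],robot.sense()['tcp_pos'],goal(472.6,215.4,128,5.9))
def c(im,x,y,w,h,k): return cv2.resize(im[y:y+h,x:x+w],None,fx=k,fy=k,interpolation=cv2.INTER_CUBIC)
a=cams.capture('scene');b=cams.capture('top')
cv2.imwrite('pics/g1.png',np.hstack([c(a,325,150,100,120,4),c(b,215,180,100,120,4)])[:,:,::-1])"
```

```text
[ 0.29960591 -0.02086175  0.49295714] [472.14477162 215.89434475 127.62185927] [-0.0135  0.01   -0.0095 -0.0014 -0.0005  0.0004]
```

View pics/g1.png

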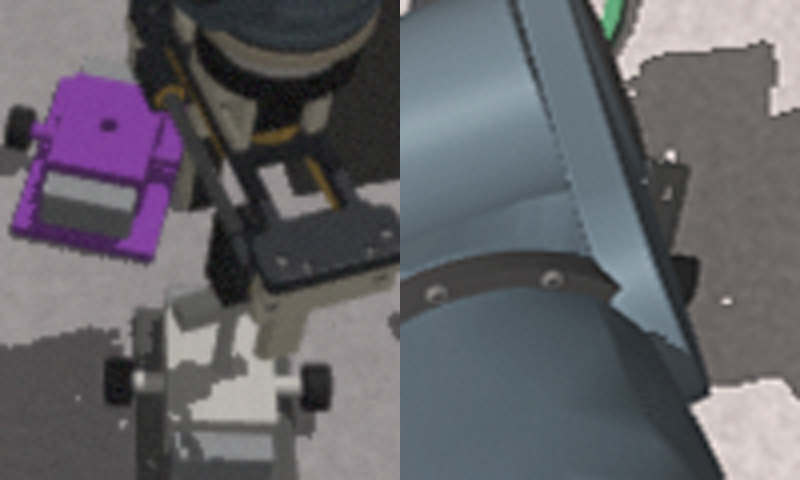

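The fingers straddle the grip, one in front and one behind in x, clear of the clamp. Closing now.

Call:
{"name": "play_rows", "arguments": {
  "rows": [
    [0,0,0,0,0,0,0.4],
    [0,0,0,0,0,0,0.4],
    [0,0,0,0,0,0,0.35],
    [0,0,0,0,0,0,0.3],
    [0,0,0,0,0,0,0.2],
    [0,0,0,0,0,0,0.1],
    [0,0,0,0,0,0,0],
    [0,0,0,0,0,0,0],
    [0,0,0,0,0,0,0]
  ]
}}

```text
t: 2.7
tcp_pos: [472.8, 215.8, 128.2]
ee_rot: [[-0.103, 0.995, 0.0], [0.995, 0.103, 0.001], [0.001, 0.001, -1.0]]
contact_force: [0.7, 1.5, -0.3]
finger_gap: 26.5
```

Call:
{"name": "play_rows", "arguments": {
  "rows": [
    [0,0,-0.2,0,0,0,0],
    [0,0,-0.4,0,0,0,0],
    [0,0,-0.7,0,0,0,0],
    [0,0,-1.1,0,0,0,0],
    [0,0,-1.6,0,0,0,0],
    [0,0,-2.2,0,0,0,0],
    [0,0,-2.8,0,0,0,0],
    [0,0,-3.3,0,0,0,0],
    [0,0,-3.3,0,0,0,0],
    [0,0,-3.3,0,0,0,0]
  ]
}}

```text
t: 3.7
tcp_pos: [472.5, 215.5, 260.2]
ee_rot: [[-0.103, 0.995, 0.001], [0.995, 0.103, 0.001], [0.001, 0.001, -1.0]]
contact_force: [-0.5, -0.2, -2.4]
finger_gap: 26.3
```

```bash
python3 -c "
from h import *
import cv2
s=robot.sense();print(s['contact_force'],s['tcp_pos'],s['finger_gap'],goal(540,-119,262,1.6))
def c(im,x,y,w,h,k): return cv2.resize(im[y:y+h,x:x+w],None,fx=k,fy=k,interpolation=cv2.INTER_CUBIC)
P=s['tcp_pos'];print(proj('scene',P-[0,0,100]))
a=cams.capture('scene')
cv2.imwrite('pics/g2.png',c(a,310,110,150,150,4)[:,:,::-1])"
```

```text
[-0.53969202 -0.21879809 -2.38935769] [472.47191564 215.53427091 260.17190989] 26.299999645092303 [-8.4925e+00  8.1980e-01 -5.3400e-02  6.0000e-04 -1.0000e-03  7.5000e-02]
[[385.18055663 209.37606649]]
```

View pics/g2.png

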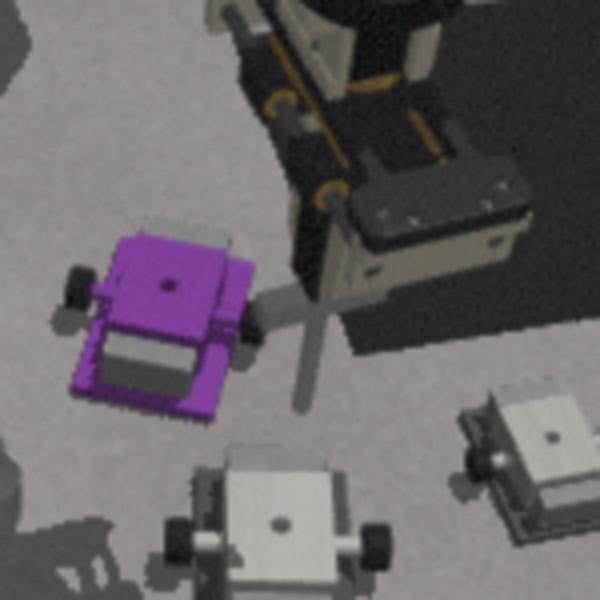

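Call:
{"name": "play_rows", "arguments": {
  "rows": [
    [-0.6,0.06,0,0,0,0.01,0],
    [-1.5,0.15,0,0,0,0.02,0],
    [-2.5,0.25,0,0,0,0.03,0],
    [-3.5,0.35,0,0,0,0.04,0],
    [-4.5,0.45,0,0,0,0.05,0],
    [-5.5,0.55,0,0,0,0.06,0],
    [-6.5,0.65,-0.02,0,0,0.07,0],
    [-7.5,0.75,-0.04,0,0,0.075,0],
    [-8.2,0.8,-0.05,0,0,0.075,0],
    [-8.49,0.82,-0.05,0,0,0.075,0]
  ]
}}

```text
t: 4.75
tcp_pos: [539.9, -120.9, 260.5]
ee_rot: [[-0.026, 1.0, -0.002], [1.0, 0.026, 0.001], [0.001, -0.002, -1.0]]
contact_force: [0.6, 0.5, -3.9]
finger_gap: 25.8
```

```bash
python3 -c "
from h import *
import cv2
P=np.array([472.47,215.53,260.17]);Y=np.array([-.103,.995,0])
print(proj('scene',[P-[0,0,108],P-[0,0,21]-32*Y,P-[0,0,21]+32*Y]))
s=robot.sense();print(s['contact_force'],s['tcp_pos'],s['ee_rot'],goal(592,-118.2,262,1.6))"
```

```text
[[384.74924501 211.76282537]
 [374.12260569 187.81885855]
 [405.18979186 180.17870513]]
[ 0.59468459  0.51671121 -3.85574897] [ 539.94466654 -120.9212271   260.53725677] [[-0.02586172  0.99966419 -0.0016356 ]
 [ 0.99966463  0.02586386  0.00129825]
 [ 0.00134012 -0.00160148 -0.99999782]] [ 3.4400e-02  1.3026e+00 -3.8600e-02 -1.6000e-03 -1.3000e-03 -2.1000e-03]
```

Call:
{"name": "play_rows", "arguments": {
  "rows": [
    [0.03,0.3,0,0,0,0,0],
    [0.03,0.8,0,0,0,0,0],
    [0.03,1.2,0,0,0,0,0],
    [0.03,1.3,0,0,0,0,0],
    [0.03,1.3,0,0,0,0,0],
    [0.03,1.3,0,0,0,0,0]
  ]
}}

```text
t: 5.35
tcp_pos: [591.7, -115.5, 261.7]
ee_rot: [[-0.029, 1.0, -0.0], [1.0, 0.029, 0.001], [0.001, -0.0, -1.0]]
contact_force: [-0.5, -0.8, -2.8]
finger_gap: 25.8
```

```bash
python3 -c "
from h import *
import cv2
s=robot.sense();print(s['contact_force'],s['tcp_pos'],goal(592,-118.2,162,1.6))
P=s['tcp_pos'];print(proj('scene',[P-[0,0,108],P-[0,0,21]+[0,-32,0],P-[0,0,21]+[0,32,0]])-[160,240])
def c(im,x,y,w,h,k): return cv2.resize(im[y:y+h,x:x+w],None,fx=k,fy=k,interpolation=cv2.INTER_CUBIC)
a=cams.capture('scene')
cv2.imwrite('pics/g3.png',c(a,160,190,190,150,4)[:,:,::-1])"
```

```text
[-0.4660616  -0.80957049 -2.7926478 ] [ 591.73114169 -115.50563644  261.70531345] [-7.0500e-02  5.6000e-03  2.4925e+00 -3.0000e-04 -1.2000e-03  7.0000e-04]
[[69.94084967 49.67901157]
 [43.12056436 28.41175601]
 [80.75245405 21.99641659]]
```

View pics/g3.png

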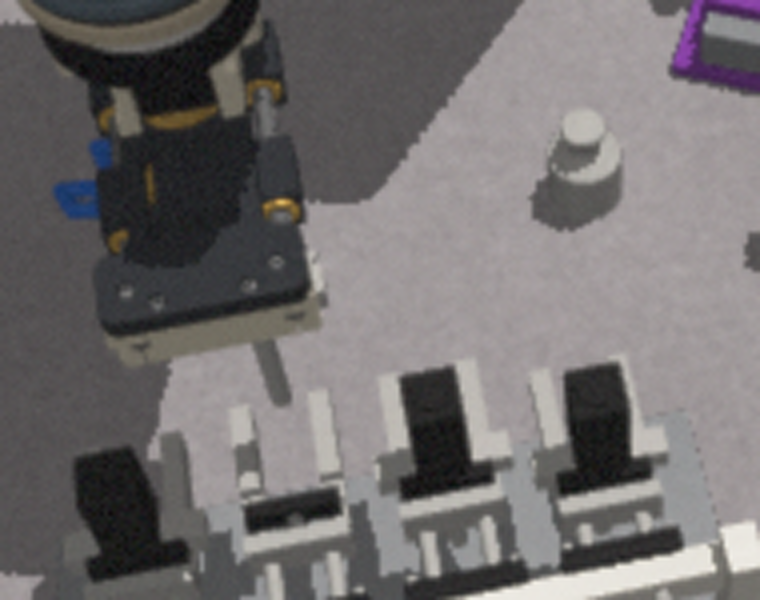

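Call:
{"name": "play_rows", "arguments": {
  "rows": [
    [-0.08,0,0,0,0,0,0],
    [-0.08,0,0.3,0,0,0,0],
    [-0.08,0,0.8,0,0,0,0],
    [-0.08,0,1.4,0,0,0,0],
    [-0.08,0,2,0,0,0,0],
    [-0.08,0,2.4,0,0,0,0],
    [-0.08,0,2.5,0,0,0,0],
    [-0.08,0,2.5,0,0,0,0],
    [-0.08,0,2.5,0,0,0,0]
  ]
}}

```text
t: 6.3
tcp_pos: [592.7, -119.4, 162.7]
ee_rot: [[-0.028, 1.0, 0.002], [1.0, 0.028, 0.001], [0.001, 0.002, -1.0]]
contact_force: [0.8, 0.5, -1.7]
finger_gap: 26.0
```

```bash
python3 -c "
from h import *
import cv2
s=robot.sense();print(s['contact_force'],s['tcp_pos'],goal(592,-118.7,162,1.6))
P=s['tcp_pos'];print(proj('scene',[P-[0,0,108],P-[0,0,14]+[0,-32,0],P-[0,0,14]+[0,32,0]]))
def c(im,x,y,w,h,k): return cv2.resize(im[y:y+h,x:x+w],None,fx=k,fy=k,interpolation=cv2.INTER_CUBIC)
a=cams.capture('scene')
cv2.imwrite('pics/g4.png',c(a,180,240,130,110,6)[:,:,::-1])"
```

```text
[ 0.7879647   0.49415286 -1.73231858] [ 592.69331995 -119.42859695  162.7335069 ] [ 0.0187 -0.0168  0.0183  0.0016 -0.0006 -0.    ]
[[235.64839583 313.92290008]
 [211.01356395 294.83026103]
 [245.44754522 288.75689394]]
```

View pics/g4.png

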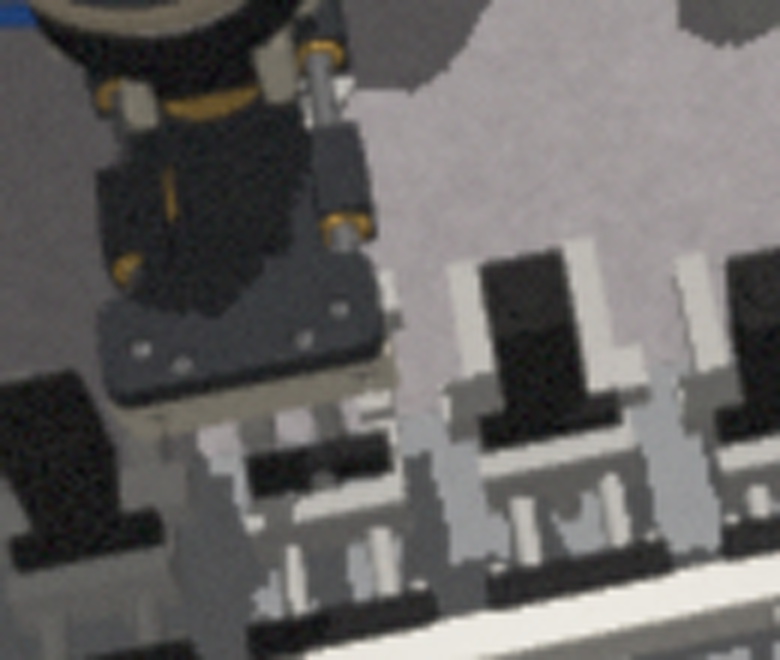

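Call:
{"name": "play_rows", "arguments": {
  "rows": [
    [0.01,0,0.1,0,0,0,0],
    [0.01,0,0.17,0,0,0,0],
    [0.01,0,0.22,0,0,0,0],
    [0.01,0,0.22,0,0,0,0],
    [0.01,0,0.22,0,0,0,0]
  ]
}}

```text
t: 6.85
tcp_pos: [592.3, -118.9, 153.1]
ee_rot: [[-0.028, 1.0, 0.0], [1.0, 0.028, 0.001], [0.001, 0.0, -1.0]]
contact_force: [0.0, -0.6, -3.0]
finger_gap: 26.1
```

Call:
{"name": "play_rows", "arguments": {
  "rows": [
    [0,0,0.02,0,0,0,0],
    [0,0,0.03,0,0,0,0],
    [0,0,0.03,0,0,0,0]
  ]
}}

```text
t: 7.15
tcp_pos: [592.3, -118.9, 151.9]
ee_rot: [[-0.028, 1.0, 0.0], [1.0, 0.028, 0.001], [0.001, 0.0, -1.0]]
contact_force: [-0.3, 1.1, -2.4]
finger_gap: 26.2
```

Call:
{"name": "play_rows", "arguments": {
  "rows": [
    [0,0,0.02,0,0,0,0],
    [0,0,0.03,0,0,0,0],
    [0,0,0.03,0,0,0,0]
  ]
}}

```text
t: 7.45
tcp_pos: [592.4, -118.9, 151.2]
ee_rot: [[-0.028, 1.0, 0.001], [1.0, 0.028, 0.001], [0.001, 0.001, -1.0]]
contact_force: [-1.1, 0.3, 2.9]
finger_gap: 26.0
```

Call:
{"name": "play_rows", "arguments": {
  "rows": [
    [0,0,-0.02,0,0,0,0],
    [0,0.1,-0.02,0,0,0,0],
    [0,0.2,-0.02,0,0,0,0],
    [0,0.25,-0.02,0,0,0,0],
    [0,0.25,-0.02,0,0,0,0]
  ]
}}

```text
t: 7.95
tcp_pos: [602.6, -118.5, 151.3]
ee_rot: [[-0.028, 1.0, 0.0], [1.0, 0.028, 0.001], [0.001, 0.0, -1.0]]
contact_force: [0.1, -0.0, -2.5]
finger_gap: 26.0
```

Call:
{"name": "play_rows", "arguments": {
  "rows": [
    [0,0.05,0,0,0,0,0],
    [0,0.1,0,0,0,0,0],
    [0,0.1,0,0,0,0,0]
  ]
}}

```text
t: 8.25
tcp_pos: [606.5, -118.5, 151.5]
ee_rot: [[-0.028, 1.0, 0.001], [1.0, 0.028, 0.001], [0.001, 0.001, -1.0]]
contact_force: [-0.3, 0.3, -3.0]
finger_gap: 25.9
```

Call:
{"name": "play_rows", "arguments": {
  "rows": [
    [0,0.05,0,0,0,0,0],
    [0,0.07,0,0,0,0,0],
    [0,0.07,0,0,0,0,0]
  ]
}}

```text
t: 8.55
tcp_pos: [609.2, -118.4, 151.6]
ee_rot: [[-0.028, 1.0, 0.0], [1.0, 0.028, 0.001], [0.001, 0.001, -1.0]]
contact_force: [-0.3, -0.3, -3.0]
finger_gap: 26.0
```

Call:
{"name": "play_rows", "arguments": {
  "rows": [
    [0,0.05,0,0,0,0,0],
    [0,0.05,0,0,0,0,0],
    [0,0.05,0,0,0,0,0]
  ]
}}

```text
t: 8.85
tcp_pos: [611.1, -118.3, 151.5]
ee_rot: [[-0.028, 1.0, 0.0], [1.0, 0.028, 0.001], [0.001, 0.0, -1.0]]
contact_force: [0.1, -0.1, -3.4]
finger_gap: 26.4
```

Call:
{"name": "play_rows", "arguments": {
  "rows": [
    [0,0.05,0,0,0,0,0],
    [0,0.05,0,0,0,0,0],
    [0,0.05,0,0,0,0,0]
  ]
}}

```text
t: 9.15
tcp_pos: [613.2, -118.3, 151.5]
ee_rot: [[-0.028, 1.0, 0.0], [1.0, 0.028, 0.001], [0.001, 0.0, -1.0]]
contact_force: [0.1, 0.1, -1.9]
finger_gap: 25.5
```

Call:
{"name": "play_rows", "arguments": {
  "rows": [
    [0,0.05,0,0,0,0,0],
    [0,0.05,0,0,0,0,0],
    [0,0.05,0,0,0,0,0]
  ]
}}

```text
t: 9.45
tcp_pos: [615.2, -118.2, 151.6]
ee_rot: [[-0.028, 1.0, 0.0], [1.0, 0.028, 0.001], [0.001, 0.0, -1.0]]
contact_force: [0.3, -0.1, -2.1]
finger_gap: 25.5
```

Call:
{"name": "play_rows", "arguments": {
  "rows": [
    [0,0.05,0,0,0,0,0],
    [0,0.05,0,0,0,0,0],
    [0,0.05,0,0,0,0,0]
  ]
}}

```text
t: 9.75
tcp_pos: [617.1, -118.1, 151.5]
ee_rot: [[-0.028, 1.0, 0.0], [1.0, 0.028, 0.001], [0.001, 0.0, -1.0]]
contact_force: [-0.6, -0.1, -2.9]
finger_gap: 25.7
```

Call:
{"name": "play_rows", "arguments": {
  "rows": [
    [0,0.05,0,0,0,0,0],
    [0,0.05,0,0,0,0,0],
    [0,0.05,0,0,0,0,0]
  ]
}}

```text
t: 10.05
tcp_pos: [619.2, -118.1, 151.5]
ee_rot: [[-0.028, 1.0, 0.0], [1.0, 0.028, 0.001], [0.001, 0.0, -1.0]]
contact_force: [-0.9, -0.4, -2.8]
finger_gap: 25.8
```

Call:
{"name": "play_rows", "arguments": {
  "rows": [
    [0,0.05,0,0,0,0,0],
    [0,0.05,0,0,0,0,0],
    [0,0.05,0,0,0,0,0]
  ]
}}

```text
t: 10.35
tcp_pos: [621.2, -118.0, 151.5]
ee_rot: [[-0.028, 1.0, 0.0], [1.0, 0.028, 0.001], [0.001, 0.0, -1.0]]
contact_force: [0.3, 0.1, -3.0]
finger_gap: 26.1
```

Call:
{"name": "play_rows", "arguments": {
  "rows": [
    [0,0.04,0,0,0,0,0],
    [0,0.04,0,0,0,0,0],
    [0,0.04,0,0,0,0,0]
  ]
}}

```text
t: 10.65
tcp_pos: [622.6, -118.0, 151.5]
ee_rot: [[-0.028, 1.0, -0.0], [1.0, 0.028, 0.001], [0.001, -0.0, -1.0]]
contact_force: [-1.3, 0.8, -2.0]
finger_gap: 25.7
```

Call:
{"name": "play_rows", "arguments": {
  "rows": [
    [0,0.03,0,0,0,0,0],
    [0,0.03,0,0,0,0,0],
    [0,0.03,0,0,0,0,0]
  ]
}}

```text
t: 10.95
tcp_pos: [623.8, -118.0, 151.5]
ee_rot: [[-0.028, 1.0, 0.0], [1.0, 0.028, 0.001], [0.001, 0.0, -1.0]]
contact_force: [-2.5, -0.4, -2.6]
finger_gap: 25.9
```

Call:
{"name": "play_rows", "arguments": {
  "rows": [
    [0,0.03,0,0,0,0,0],
    [0,0.03,0,0,0,0,0],
    [0,0.03,0,0,0,0,0]
  ]
}}

```text
t: 11.25
tcp_pos: [625.0, -117.9, 151.5]
ee_rot: [[-0.028, 1.0, 0.0], [1.0, 0.028, 0.001], [0.001, 0.0, -1.0]]
contact_force: [-3.0, -0.4, -1.4]
finger_gap: 26.0
```

Call:
{"name": "play_rows", "arguments": {
  "rows": [
    [0,0.03,0,0,0,0,0],
    [0,0.03,0,0,0,0,0],
    [0,0.03,0,0,0,0,0]
  ]
}}

```text
t: 11.55
tcp_pos: [626.2, -117.9, 151.5]
ee_rot: [[-0.028, 1.0, 0.0], [1.0, 0.028, 0.001], [0.001, 0.0, -1.0]]
contact_force: [-4.4, -0.5, -1.4]
finger_gap: 25.8
```

Contact began at x ≈ 622, and the plunger is now about 4 mm back at 4.4 N. I'll go slightly further and press down.

Call:
{"name": "play_rows", "arguments": {
  "rows": [
    [0,0.02,0,0,0,0,0],
    [0,0.02,0.02,0,0,0,0],
    [0,0.02,0.04,0,0,0,0],
    [0,0.02,0.05,0,0,0,0],
    [0,0.02,0.05,0,0,0,0]
  ]
}}

```text
t: 12.05
tcp_pos: [627.1, -117.9, 149.6]
ee_rot: [[-0.028, 1.0, 0.0], [1.0, 0.028, 0.001], [0.001, 0.0, -1.0]]
contact_force: [-3.4, -0.7, 1.0]
finger_gap: 26.1
```

Call:
{"name": "play_rows", "arguments": {
  "rows": [
    [0,0,0.025,0,0,0,0],
    [0,0,0.025,0,0,0,0],
    [0,0,0.025,0,0,0,0]
  ]
}}

```text
t: 12.35
tcp_pos: [627.0, -117.9, 148.5]
ee_rot: [[-0.028, 1.0, 0.0], [1.0, 0.028, 0.001], [0.001, 0.0, -1.0]]
contact_force: [-4.9, -0.5, -0.9]
finger_gap: 25.9
```

Call:
{"name": "play_rows", "arguments": {
  "rows": [
    [0,0,0.025,0,0,0,0],
    [0,0,0.05,0,0,0,0],
    [0,0,0.05,0,0,0,0]
  ]
}}

```text
t: 12.65
tcp_pos: [627.0, -117.9, 146.4]
ee_rot: [[-0.028, 1.0, 0.0], [1.0, 0.028, 0.001], [0.001, 0.0, -1.0]]
contact_force: [-4.2, -1.1, 0.3]
finger_gap: 26.1
```

Call:
{"name": "play_rows", "arguments": {
  "rows": [
    [0,0,0.025,0,0,0,0],
    [0,0,0.04,0,0,0,0],
    [0,0,0.04,0,0,0,0]
  ]
}}

```text
t: 12.95
tcp_pos: [627.1, -117.8, 144.9]
ee_rot: [[-0.028, 1.0, 0.0], [1.0, 0.028, 0.001], [0.001, 0.0, -1.0]]
contact_force: [-4.8, -0.4, -1.7]
finger_gap: 25.6
```

Call:
{"name": "play_rows", "arguments": {
  "rows": [
    [0,0,0.025,0,0,0,0],
    [0,0,0.025,0,0,0,0],
    [0,0,0.025,0,0,0,0]
  ]
}}

```text
t: 13.25
tcp_pos: [627.0, -117.8, 143.8]
ee_rot: [[-0.028, 1.0, 0.0], [1.0, 0.028, 0.001], [0.001, 0.0, -1.0]]
contact_force: [-4.1, -0.5, -2.0]
finger_gap: 26.0
```

Call:
{"name": "play_rows", "arguments": {
  "rows": [
    [0,0,0.015,0,0,0,0],
    [0,0,0.015,0,0,0,0],
    [0,0,0.015,0,0,0,0]
  ]
}}

```text
t: 13.55
tcp_pos: [627.1, -117.9, 143.4]
ee_rot: [[-0.028, 1.0, 0.0], [1.0, 0.028, 0.001], [0.001, 0.0, -1.0]]
contact_force: [-4.6, -0.5, -0.3]
finger_gap: 25.8
```

Call:
{"name": "play_rows", "arguments": {
  "rows": [
    [0,0,0.015,0,0,0,0],
    [0,0,0.015,0,0,0,0],
    [0,0,0.015,0,0,0,0]
  ]
}}

```text
t: 13.85
tcp_pos: [627.2, -117.9, 143.2]
ee_rot: [[-0.028, 1.0, 0.001], [1.0, 0.028, 0.001], [0.001, 0.001, -1.0]]
contact_force: [-6.0, -0.2, 4.2]
finger_gap: 25.9
```

Floor reached at z 143.2, exactly 8 mm below the run-in contact height. I'll ease back about 1.5 mm to the lip, then open.

Call:
{"name": "play_rows", "arguments": {
  "rows": [
    [0,-0.02,0,0,0,0,0],
    [0,-0.04,0,0,0,0,0],
    [0,-0.04,0,0,0,0,0],
    [0,-0.04,0,0,0,0,0]
  ]
}}

```text
t: 14.25
tcp_pos: [626.0, -117.9, 143.2]
ee_rot: [[-0.028, 1.0, 0.002], [1.0, 0.028, 0.001], [0.001, 0.002, -1.0]]
contact_force: [-2.3, 0.2, 5.0]
finger_gap: 26.0
```

Call:
{"name": "play_rows", "arguments": {
  "rows": [
    [0,0,0,0,0,0,0.1],
    [0,0,0,0,0,0,0.2],
    [0,0,0,0,0,0,0.28],
    [0,0,0,0,0,0,0.36],
    [0,0,0,0,0,0,0.45],
    [0,0,0,0,0,0,0.55],
    [0,0,0,0,0,0,0.65],
    [0,0,0,0,0,0,0.65],
    [0,0,0,0,0,0,0.65]
  ]
}}

```text
t: 15.15
tcp_pos: [625.6, -117.9, 142.8]
ee_rot: [[-0.028, 1.0, 0.001], [1.0, 0.028, 0.001], [0.001, 0.001, -1.0]]
contact_force: [1.0, -0.0, -0.3]
finger_gap: 60.2
```

Call:
{"name": "play_rows", "arguments": {
  "rows": [
    [0,0,-0.1,0,0,0,0.65],
    [0,0,-0.3,0,0,0,0.65],
    [0,0,-0.7,0,0,0,0.65],
    [0,0,-1.2,0,0,0,0.65],
    [0,0,-2,0,0,0,0.65],
    [0,0,-2.8,0,0,0,0.65],
    [0,-1,-3,0,0,0,0.65],
    [0,-2,-3,0,0,0,0.65],
    [0,-3,-3,0,0,0,0.65],
    [0,-4,-3,0,0,0,0.65]
  ]
}}

```text
t: 16.15
tcp_pos: [464.0, -122.4, 263.4]
ee_rot: [[-0.028, 1.0, 0.001], [1.0, 0.028, 0.001], [0.001, 0.001, -1.0]]
contact_force: [0.3, -0.9, 0.0]
finger_gap: 60.3
```

```bash
python3 -c "
from h import *
import cv2
s=robot.sense();print(s['t'],s['tcp_pos'],s['contact_force'])
def c(im,x,y,w,h,k): return cv2.resize(im[y:y+h,x:x+w],None,fx=k,fy=k,interpolation=cv2.INTER_CUBIC)
a=cams.capture('scene');b=cams.capture('top')
cv2.imwrite('pics/g5.png',np.vstack([c(a,160,262,200,100,4),c(b,310,110,200,50,4)])[:,:,::-1])
# expected grip top centre / base for key home
P=np.array([625.6,-117.9,189]);print((proj('scene',[P,P-[0,0,54]])-[160,262])*4)"
```

```text
16.15 [ 464.01125364 -122.40071547  263.38703217] [ 0.28576212 -0.88523029  0.02100623]
[[268.90449169 140.27632593]
 [287.63884596 194.96697414]]
```

View pics/g5.png

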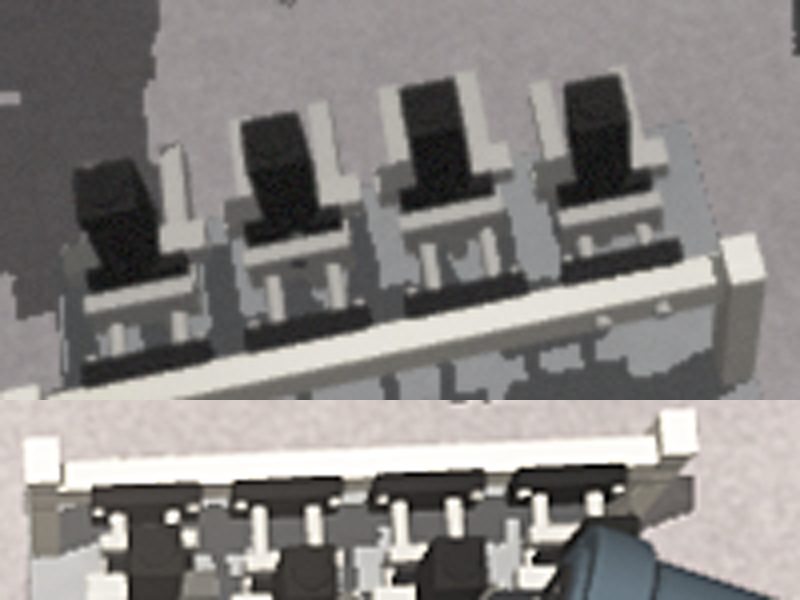

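The key hangs upright in the free hook, with its grip top at crop ≈(272,132), and the neighbours look unchanged. As a direct height check, I'll touch the grip top with shut fingers; it should be at z = 189.

Call:
{"name": "play_rows", "arguments": {
  "rows": [
    [0,0,0,0,0,0,0.3],
    [0,0.5,0,0,0,0,0],
    [0,1.3,0,0,0,0,0],
    [0,2.2,0,0,0,0,0],
    [0,3.1,0.1,0,0,0,0],
    [0,3.8,0.3,0,0,0,0],
    [0,4,0.8,0,0,0,0],
    [0,4,1.4,0,0,0,0],
    [0,4,1.75,0,0,0,0],
    [0,4,1.75,0,0,0,0]
  ]
}}

```text
t: 17.25
tcp_pos: [625.7, -117.7, 191.3]
ee_rot: [[-0.028, 1.0, -0.001], [1.0, 0.028, 0.001], [0.002, -0.001, -1.0]]
contact_force: [0.7, 0.0, -0.3]
finger_gap: 0.8
```

Call:
{"name": "play_rows", "arguments": {
  "rows": [
    [0,0,0,0,0,0,0],
    [0,0,0,0,0,0,0]
  ]
}}

```text
t: 17.45
tcp_pos: [626.0, -118.1, 193.7]
ee_rot: [[-0.028, 1.0, 0.002], [1.0, 0.028, 0.001], [0.001, 0.002, -1.0]]
contact_force: [0.5, 0.5, -0.6]
finger_gap: 0.2
```

Call:
{"name": "play_rows", "arguments": {
  "rows": [
    [0,0,0.03,0,0,0,0],
    [0,0,0.05,0,0,0,0],
    [0,0,0.05,0,0,0,0]
  ]
}}

```text
t: 17.75
tcp_pos: [625.5, -118.0, 190.9]
ee_rot: [[-0.028, 1.0, 0.001], [1.0, 0.028, 0.001], [0.001, 0.001, -1.0]]
contact_force: [0.9, -0.1, -0.5]
finger_gap: 0.7
```

Call:
{"name": "play_rows", "arguments": {
  "rows": [
    [0,0,0.03,0,0,0,0],
    [0,0,0.03,0,0,0,0],
    [0,0,0.03,0,0,0,0]
  ]
}}

```text
t: 18.05
tcp_pos: [625.5, -118.0, 189.6]
ee_rot: [[-0.028, 1.0, 0.0], [1.0, 0.028, 0.001], [0.001, 0.0, -1.0]]
contact_force: [-0.2, -0.0, 0.4]
finger_gap: 0.5
```

Call:
{"name": "play_rows", "arguments": {
  "rows": [
    [0,0,0.02,0,0,0,0],
    [0,0,0.02,0,0,0,0],
    [0,0,0.02,0,0,0,0]
  ]
}}

```text
t: 18.35
tcp_pos: [625.7, -118.0, 189.3]
ee_rot: [[-0.028, 1.0, 0.001], [1.0, 0.028, 0.001], [0.001, 0.001, -1.0]]
contact_force: [-0.7, 0.7, 5.4]
finger_gap: 0.2
```

Contact came at 189.3 and holds 5.4 N, so the key is fully home. I'll withdraw and hand in.

Call:
{"name": "play_rows", "arguments": {
  "rows": [
    [0,0,-0.1,0,0,0,0],
    [0,0,-0.5,0,0,0,0],
    [0,0,-1.2,0,0,0,0],
    [0,0,-2,0,0,0,0],
    [0,-1,-2,0,0,0,0],
    [0,-2,-2,0,0,0,0],
    [0,-3,-2,0,0,0,0],
    [0,-3,-2,0,0,0,0],
    [0,-3,-2,0,0,0,0],
    [0,-3,-2,0,0,0,0]
  ]
}}

```text
t: 19.35
tcp_pos: [506.4, -121.5, 268.9]
ee_rot: [[-0.028, 1.0, 0.001], [1.0, 0.028, 0.001], [0.001, 0.001, -1.0]]
contact_force: [-0.1, -0.6, 0.2]
finger_gap: 0.5
```

```bash
python3 -c "
from h import *
import cv2
a=cams.capture('scene')[:,:,::-1];b=cv2.imread('pics/g5.png')
c=cv2.resize(a[262:362,160:360],None,fx=4,fy=4,interpolation=cv2.INTER_CUBIC)
d=cv2.absdiff(c,b[:400])[60:300,220:720].max(2);print(d.mean(),(d>60).sum())
print(robot.sense()['contact_force']);print(robot.hand_in())"
```

```text
3.7308083333333335 0
[-0.53366734 -0.27711349 -0.30395121]
the job is handed in; nothing more can be done
None
```

The socket key hangs in the free hook, and I handed the job in at about 19.4 s of the 70 s allowed. The hand-in reported no verdict.

**What I did:** I drew the key straight up out of the grey clamp and lowered it between the prongs onto the run-in. I then slid it along until it met the plunger at x ≈ 622, and pushed the plunger back an estimated 4–5 mm. I pressed the bar down 8 mm to the floor, eased it back to the lip, and let go. The highest reading during the push was about 6 N forward and 4 N down, which is about 7 N down once the key's own weight is counted.

**Last checks:**
- **Height:** the bar met the notch floor 8.0 mm below the run-in. After release, a touch of about 5 N found the grip top at z = 189.3 mm against 189 expected, so the bar is fully home.
- **Neighbours:** the last scene picture matched the one taken just after release around the hung key and the two keys on its right. The far-left key was mostly outside that comparison; by eye it looked unchanged after release.
- **Contact:** the gripper was clear at hand-in, with force readings near zero.

**One disagreement:** in the picture after release, the grip's top centre sat about 2 px (roughly 3 mm) from where I predicted it. The touch check puts the height right, so I took this as calibration or reading error. The plunger travel is inferred from force and position, since it could not be read directly.

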